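Lever open the keepsake box and take out the stamp

ROBOT

A 7-joint arm with a two-finger parallel gripper is mounted at the origin on the work surface. World frame = base frame: x ahead of the robot, y to its left, z up, the work surface at z = 0. Lengths are in m, angles in rad, forces in N, time in s.
With the tool pointing down it reaches from about 0.425 to 0.925 m from the base axis. Payload 6.8 kg.
Tool frame: the origin (TCP) lies on the front face of the gripper's body, between the roots of the fingers; the fingertips stand 73 mm ahead of it and the grasp point (between the pads) lies 54 mm ahead of it (bot.finger_overhang is the z of the fingertips in the tool frame, in m); z points along the fingers, y is the line along which they close (so a half turn about z gives the same grasp; the last joint's range is limited). The gripper opens to 85 mm and grips with 20 to 120 N. Pads are 22 mm wide; open, the fingers measure 114 mm over their backs; the gripper's body (76 mm by 85 mm) begins 54 mm behind the grasp point. The pads swing forward as they close: fully open they stand 13 mm farther back than shut.
Start: joints at [1.051, 0.477, 0.022, 1.555, -0.011, 1.109, -0.083], TCP at [0.27, -0.619, 0.304] pointing down, gripper open.
Joint ranges: [-2.96, 2.96], [-0.34, 2.1], [-1.41, 1.46], [0.24, 2.44], [-1.37, 4.51], [0.17, 1.92], [-2.96, 2.96]. Speed limits (rad/s): [2.39, 2.39, 3.14, 3.14, 3.14, 3.14, 3.14].

INTERFACE

Orientations are given as a unit quaternion [w, x, y, z].
In Python, from station import bot gives the robot as it stands.
- The arm moves only by the tool servo_tool, never from a script. Its argument "motion" is one flat list of numbers, 7 for each row, row after row: the shift along the tool's x, y, z as a fraction of full scale, then the turn, a rotation vector about the tool's x, y, z as a fraction of full scale, then the closure, from 0 (fully open) to 1 (shut). In form: [tx, ty, tz, ax, ay, az, gripper, tx, ty, tz, ax, ay, az, gripper, ...]. A call has 1 to 5 rows; each row shifts and turns the commanded pose from where the row before left it, along the tool's axes as they then stand; what a row does not reach is not made up. Full scale, the value 1, is 0.02 m for a shift and 0.15 rad for a turn. A row lasts 1/8 s, in which the tool goes at most 62.5 mm and 10.7 degrees, less where a joint would pass 70% of its speed; a pose out of reach is approached as far as the arm can. A call with a number of a shift or a turn outside -1 to 1 is refused whole. A call with a gripper value outside its range is refused whole. The fingers move at their own pace and stop on an object; "grip_force" is the grip in N (left out, the last holds). Time passes only in rows, so rows that do not move let the fingers close. It gives the time, the measured TCP pose, the force, the opening and the grip force at its end, in the units of the state.
- bot.get_obs(): the state, without advancing time (a new reading comes with each control period).
- bot.read_camera(name): name is "side" or "top" or "wrist"; returns the picture (420x560x3 uint8, red, green, blue); there is no depth.
- bot.get_calibration(name): a dict with "mtx" (3x3 intrinsics, pixels), "rvec" (rotation vector, rad) and "tvec" (3), from world to camera coordinates, as OpenCV has them. Camera axes: x right, y down, z forward; pixel columns grow to the right and rows downward; lengths in m; the calibration is good to about 2 mm. A picture is of the moment at which its call begins: read the wrist's pose just before it. get_calibration takes no time and is no camera call; for the wrist camera it gives the pose at the moment of the call.
- bot.hand_in(): hands the job in; it is judged then, once.
Trained networks look in the newest picture that a camera, given by its name, has taken for a name from the list of things; names that differ only in an ending like _2 or _b are one class to them, and where a whole thing is asked for, a point or a joint stands for the part that bears it (a point fixed in the world has none). Each returns a list of dicts, best first, with "p" (0 to 1); they miss things now and then, are a little off and sometimes report something else, mostly with a low value. They report only what shows in the picture. A call takes as long as a camera call. They do not tell look-alikes from the thing itself.
- bot.boxes_of(camera, name): "uv" ([column, row] in pixels, amid what is visible of it).
The state is a dict: "t": time; "q": joint angles; "joint_vel": joint speeds; "joint_torque": joint torques, N m; "eef_pos": TCP position; "tool_rot": TCP orientation; "contact_force": force on the tool from outside, world axes, zero at the start; "torque": the same for the moment, N m; "gripper_width": opening from 0.0 (shut) to 1.0 (fully open); "grasp_force": force on a finger pad.
Only numpy, scipy, OpenCV 4.12 (cv2) and the standard library are available. Lean on these libraries where they do the work, as an engineer would, in place of code of your own. Each camera call takes 0.05 s, during which the arm holds its last target. There are 200 camera calls.

TASK

The lid of the wooden box has no handle: slip the blade of the letter knife into the slot at the front of the box, lever the lid up and push it right open until it stands upright or leans back, using only the knife on it and not the gripper. Lay the knife down flat on the bare table, then take the rubber stamp out of the box and stand it upright on the middle of the notebook without dropping it. Leave the lid open, and leave the mug, jar and calculator where they are.

Things in the scene. Friction and masses are not known exactly. Their poses are not given: they have to be found in the camera images.
- box: Dark wooden keepsake box, fixed to the table: outer size 130 (x) by 190 (y) by 52 mm high without its lid, walls 8 mm, floor 6 mm thick (inner floor 6 mm above the table, inner space 114 by 174 mm). Origin: centre of its underside. Its x axis points from the front side (with the slot, towards the robot) to the back side (with the hinge); z up.
- slot (a point): Centre of the slot's mouth in the outer face of the box's front wall. The slot is a cut-out at the top of the 8 mm thick wall, 60 mm wide (y) and 9 mm high (from 43 to 52 mm above the table); the closed lid's flat underside is its upper edge, and behind the wall lies the open inside of the box. A 12 by 44 mm brass strip inlaid on the lid's top edge shows from above where the slot is. Axes as the box.
- lid_hinge (a point): Point at the middle of the lid's hinge line, at the top back edge of the box (65 mm behind the box's centre, 52 mm above the table); the hinge line runs along the box's y axis and lies in the plane of the lid's underside. Axes as the box.
- lid (a joint): Light wooden lid (90 g, 130 by 190 by 8 mm) lying flush on the box, hinged at the back. Angle in rad: 0 shut, 1.57 upright, stop at 1.9 (leaning back). The hinge is stiff: the lid stays at whatever angle it is left; lifting it at its front edge takes about 1.5 N. The body of this name is the lid itself.
- knife_center (a point): Letter knife, loose, 90 g, lying flat. This point is the centre of its pale wooden handle (100 long, 16 wide, 20 mm high; 10 mm above the table when lying). x axis along the knife towards the blade's tip, z up. The steel blade (16 mm wide, 3 mm thick, at half the handle's height) runs from the handle's end at 50 mm to the square tip at 150 mm from this point.
- knife_tip (a point): The middle of the knife's square blade tip, 150 mm along x from the handle's centre and at half the handle's height.
- stamp_center (a point): Rubber stamp, loose, 40 g, 34 mm high, standing on its foot inside the box, its long side roughly along the box's x (front to back). Foot: 44 (x) by 24 (y) by 12 mm; on it a round wooden grip of 24 mm diameter and 22 mm height. This point is at its centre, 17 mm above its underside; z up.
- notebook: Closed notebook with card cover, fixed to the table, 150 (x) by 110 (y) by 14 mm thick. Origin: centre of its underside. It lies on one side of the box (left or right), the knife on the other.
- mug: White ceramic mug, 76 mm wide and 85 mm high, beyond the box; bystander. Origin: centre of its underside.
- jar: Small jar with white cap, 52 mm wide and 60 mm high, at one side; bystander. Origin: centre of its underside.
- calculator: White desk calculator, 130 by 80 by 14 mm, at one side; bystander. Origin: centre of its underside.
Not all that is in view belongs to the job. Of the things that look like the part that bears knife_center, the smaller one is meant. There is more than one size of the box; the job needs the larger.

How it is judged:
On the way, in this order (a step that is already met when the one before it is completed fails the run):
1. the knife has begun to lift the lid (value of joint lid above 0.1 rad and contact force between knife and lid above 0.2 N), for 0.05 s.
2. the lid stands open, upright or leaning back (value of joint lid above 1.4 rad), for 0.2 s.
3. the knife lies flat on the table, let go (height (world z) of knife_center below 0.018 m and height (world z) of knife_tip below 0.02 m and contact force between knife and the fingers below 0.05 N), for 0.2 s.
At the end, for the whole second after the job is handed in: The lid is open at 1.4 rad or more; the stamp stands still and upright (within 0.1 rad) on the notebook, its centre within 55 mm (x) and 40 mm (y) of the notebook's centre; the knife lies still and flat on the bare table (handle centre under 18 mm, tip under 20 mm high) (value of joint lid above 1.4 rad and x of stamp_center in the frame of notebook between -0.055 and 0.055 m and y of stamp_center in the frame of notebook between -0.04 and 0.04 m and z of stamp_center in the frame of notebook between 0.026 and 0.036 m and angle between stamp_center's own z axis and vertical below 0.1 rad and linear speed of each of stamp, knife below 0.02 m/s and height (world z) of knife_center below 0.018 m and height (world z) of knife_tip below 0.02 m); the robot touches nothing.
It fails at once if the gripper or arm pushes on the lid (over 1 N) before it is open (value of joint lid below 1.4 rad and contact force between any of the fingers, the arm and lid above 1 N).
It fails at once if the stamp is dropped (falls freely faster than 0.6 m/s, about 2 cm) (contact force between the fingers and stamp below 0.02 N and linear speed of stamp above 0.6 m/s).
It fails at once if the mug is moved by more than 30 mm (distance of mug from where it was at the start of the episode above 0.03 m).
It fails at once if the jar is moved by more than 30 mm (distance of jar from where it was at the start of the episode above 0.03 m).
It fails at once if the calculator is moved by more than 30 mm (distance of calculator from where it was at the start of the episode above 0.03 m).
It also fails if it takes over 72 s, if anything falls off the work surface, if the arm or the gripper's body presses on something with over 40 N, if the wrist force passes 120 N, or if a joint passes its speed limit or range.

## Working session

There is one attempt and no reset: what is moved stays moved. The work goes in short steps, Python scripts to look and compute and a tool call to move; the robot and the scene stay as the last step left them, time stands still between calls to the robot, and variables do not carry over. Pictures are saved under pics/ and viewed, at most 10 in all, crops included, and the job is handed in when it is done.

Besides the shell and the picture viewer there is one more tool, called by a JSON object that holds its "api" and its "payload", one argument or row to a line. servo_tool: Moves the arm, as the interface text tells. Shift numbers are shares of 0.02 m and turn numbers shares of 0.15 rad, none past 1 either way. Its arguments: {"type":"object","properties":{"motion":{"type":"array","items":{"type":"number","minimum":-1,"maximum":1}},"grip_force":{"type":"number"}},"required":["motion"]}

```bash
mkdir -p pics; ls; cat > h.py <<'E'
import numpy as np, cv2
from station import bot
def cal(c):
    k=bot.get_calibration(c); R,_=cv2.Rodrigues(np.array(k["rvec"],float)); return np.array(k["mtx"],float),R,np.array(k["tvec"],float).ravel()
def unproj(c,uv,z,C=None):
    K,R,t=C or cal(c); d=R.T@np.linalg.inv(K)@np.array([uv[0],uv[1],1.]); o=-R.T@t
    return o+d*(z-o[2])/d[2]
def proj(c,p,C=None):
    K,R,t=C or cal(c); q=K@(R@np.array(p,float)+t); return q[:2]/q[2]
def snap(c,n):
    im=bot.read_camera(c); cv2.imwrite(f"pics/{n}.png",im[:,:,::-1]); return im
E
python3 - <<'E'
from h import *
np.set_printoptions(precision=3,suppress=True)
a=snap("top","top1");b=snap("side","side1")
cv2.imwrite("pics/both.png",cv2.resize(np.vstack([a,b])[:,:,::-1],None,fx=.71,fy=.71))
for n in ["box","knife_center","notebook","mug","jar","calculator","slot","lid"]:
    r=bot.boxes_of("top",n)
    print(n,[(np.round(x["uv"]),round(x["p"],2),unproj("top",x["uv"],0.02)[:2]) for x in r])
K,R,t=cal("top");print(-R.T@t,K[0,0]);K,R,t=cal("side");print(-R.T@t)
print(bot.get_obs())
E
```

```text
pics
box [(array([358., 154.]), 0.8, array([ 0.723, -0.211])), (array([281., 186.]), 0.56, array([0.624, 0.026]))]
knife_center [(array([395., 216.]), 0.86, array([ 0.529, -0.32 ])), (array([371., 302.]), 0.74, array([ 0.27 , -0.238])), (array([278., 187.]), 0.18, array([0.62 , 0.035]))]
notebook [(array([188., 223.]), 0.82, array([0.513, 0.311]))]
mug [(array([282., 127.]), 0.56, array([0.81 , 0.021]))]
jar [(array([126., 199.]), 0.6, array([0.587, 0.501]))]
calculator [(array([459., 219.]), 0.64, array([ 0.518, -0.515]))]
slot [(array([280., 184.]), 0.91, array([0.628, 0.029])), (array([358., 154.]), 0.83, array([ 0.72 , -0.214]))]
lid [(array([358., 153.]), 0.81, array([ 0.725, -0.212])), (array([278., 188.]), 0.64, array([0.617, 0.037]))]
[0.431 0.019 1.173] 380.53449680982783
[-0.142  0.877  1.16 ]
{'t': 0.5, 'q': array([ 1.051,  0.477,  0.022,  1.555, -0.012,  1.109, -0.083]), 'joint_vel': array([-0.   , -0.   ,  0.   ,  0.001, -0.001,  0.   , -0.   ]), 'joint_torque': array([ -0.002, -59.581,   1.605, -28.129,   0.012,   0.002,  -0.   ]), 'eef_pos': array([ 0.27 , -0.619,  0.304]), 'tool_rot': array([0.   , 0.979, 0.204, 0.   ]), 'contact_force': array([0.556, 0.34 , 0.005]), 'torque': array([0.041, 0.022, 0.   ]), 'grasp_force': 0.0, 'gripper_width': 1.0006664106520984}
```

View pics/top1.png

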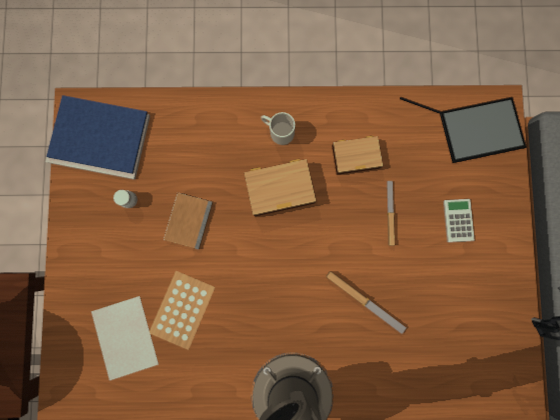

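The top view shows these look-alikes:
- **Knives:** a small one at (391,213), about 63 px or 0.2 m long, and a large one at (367,303), about 0.29 m long.
- **Boxes:** a large one at (280,187) and a small one at (358,155).
- **Notebooks and books:** brown at (188,221), navy at (98,136), plus pale pads lower left.

I choose the small knife at (391,213), the large box at (280,187) and the brown notebook at (188,221). I'll check the choice in a crop.

```bash
python3 - <<'E'
from h import *
np.set_printoptions(precision=3,suppress=True)
im=cv2.imread("pics/top1.png")
c=im[135:265,150:410]
cv2.imwrite("pics/crop1.png",cv2.resize(c,None,fx=3,fy=3,interpolation=cv2.INTER_CUBIC))
k=bot.get_calibration("wrist");K,R,t=cal("wrist");o=bot.get_obs()
from scipy.spatial.transform import Rotation as Ro
T=Ro.from_quat(np.roll(o["tool_rot"],-1)).as_matrix()
print("tool axes",T); print("cam in tool",T.T@(-R.T@t-o["eef_pos"]), T.T@R.T, K[0,0])
E
```

```text
tool axes [[ 0.916  0.4    0.   ]
 [ 0.4   -0.916 -0.   ]
 [ 0.     0.    -1.   ]]
cam in tool [ 0.075  0.    -0.069] [[ 0.001 -0.954 -0.301]
 [ 1.     0.001  0.   ]
 [ 0.    -0.301  0.954]] 335.3670765073875
```

View pics/crop1.png

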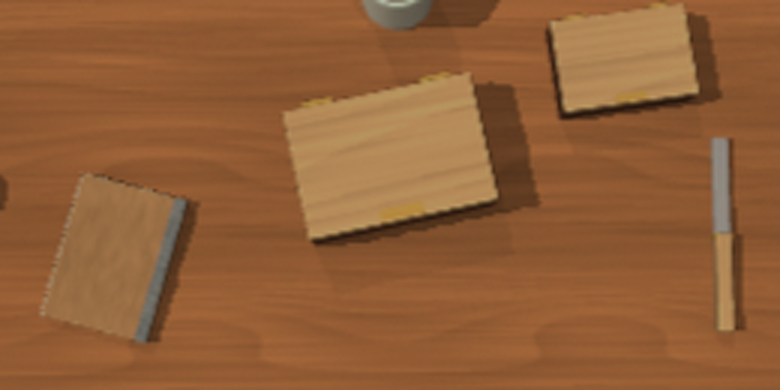

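The crop shows the small knife with its handle at crop (725,281) and tip at (720,138). The large box's lid corners are (284,112), (470,73), (497,200) and (313,240), with the brass strip at (403,212). The notebook is on the left.

```bash
python3 - <<'E'
from h import *
np.set_printoptions(precision=4,suppress=True)
f=lambda u,v,z: unproj("top",(150+(u+.5)/3-.5,135+(v+.5)/3-.5),z)[:2]
L=[f(*p,.06) for p in [(284,112),(470,73),(497,200),(313,240)]]
L=np.array(L);print(L,[np.linalg.norm(L[i]-L[i-1]) for i in range(4)])
c=L.mean(0);d=(L[0]+L[1]-L[2]-L[3]);print("box",c,np.arctan2(d[1],d[0]))
d=d/np.linalg.norm(d);print("front",c-.065*d,"brass",f(403,212,.06))
N=np.array([f(*p,.014) for p in [(82,175),(186,200),(147,341),(42,312)]]);d=(N[0]+N[1]-N[2]-N[3]);print("nb",N.mean(0),np.arctan2(d[1],d[0]),[np.linalg.norm(N[i]-N[i-1]) for i in range(4)])
h,t,j=f(725.5,328,.018),f(720,138,.011),f(725,234,.015);print("knife end,tip,join",h,t,j,np.linalg.norm(h-t),np.arctan2(*(t-h)[::-1]))
E
```

```text
[[ 0.6593  0.1351]
 [ 0.6973 -0.0496]
 [ 0.5698 -0.0743]
 [ 0.5318  0.1065]] [np.float64(0.1306230425594052), np.float64(0.18857158573179145), np.float64(0.12979587296168432), np.float64(0.18477245986049673)]
box [0.6146 0.0294] 0.2066711149744169
front [0.5509 0.0161] brass [0.5587 0.0182]
nb [0.5208 0.312 ] -0.260529930196495 [np.float64(0.1446186164391362), np.float64(0.10993599752134132), np.float64(0.1480147382292784), np.float64(0.11067199483574715)]
knife end,tip,join [ 0.443  -0.3066] [ 0.6387 -0.31  ] [ 0.5386 -0.3104] 0.19566838140669787 -0.017372877712018092
```

Sizes match the description. I'll move above the knife handle, turning the tool into line with the knife.

{"api": "servo_tool", "payload": {
  "motion": [0,0,1,0,0,0.96,0,0,0,1,0,0,0.96,0,0,0,1,0,0,0.96,0,0.75,-0.98,0,0,0,0,0,0.75,-0.98,0,0,0,0,0],
  "grip_force": 110
}}

```text
t: 1.12
eef_pos: [0.3024, -0.5788, 0.2443]
tool_rot: [-0.0, 1.0, -0.009, 0.0]
contact_force: [0.5, 0.1, 1.3]
gripper_width: 0.999
grasp_force: 0.0
```

{"api": "servo_tool", "payload": {
  "motion": [0.75,-0.98,0,0,0,0,0,0.75,-0.98,0,0,0,0,0,0.75,-0.98,0,0,0,0,0,0.75,-0.98,0,0,0,0,0,0.75,-0.98,0,0,0,0,0]
}}

```text
t: 1.75
eef_pos: [0.3797, -0.4818, 0.245]
tool_rot: [0.0, 1.0, -0.008, 0.001]
contact_force: [0.7, -0.7, 0.4]
gripper_width: 1.003
grasp_force: 0.0
```

{"api": "servo_tool", "payload": {
  "motion": [0.75,-0.98,0.4,0,0,0,0,0.75,-0.98,0.4,0,0,0,0,0.75,-0.98,0.4,0,0,0,0,0.75,-0.98,0.4,0,0,0,0,0.75,-0.98,0.4,0,0,0,0]
}}

```text
t: 2.38
eef_pos: [0.4565, -0.3852, 0.2048]
tool_rot: [0.0, 1.0, -0.008, 0.001]
contact_force: [-0.2, 0.1, -0.4]
gripper_width: 1.0
grasp_force: 0.0
```

{"api": "servo_tool", "payload": {
  "motion": [0.75,-0.98,0.5,0,0,0,0,0.75,-0.98,0.5,0,0,0,0,0.75,-0.98,0.5,0,0,0,0,0.75,-0.98,0.5,0,0,0,0,0,0,0,0,0,0,0]
}}

```text
t: 3.0
eef_pos: [0.5184, -0.3063, 0.1641]
tool_rot: [-0.001, 1.0, -0.006, 0.0]
contact_force: [-0.4, -1.1, -0.6]
gripper_width: 0.997
grasp_force: 0.0
```

```bash
cat >> h.py <<'E'
from scipy.spatial.transform import Rotation as Ro
np.set_printoptions(precision=4,suppress=True)
def pose():
    o=bot.get_obs(); return np.array(o["eef_pos"]),Ro.from_quat(np.roll(o["tool_rot"],-1)).as_matrix(),o
def togo(target,yaw):
    "yaw turn (tool z, units) first, then shift in the turned tool axes (units) for a downward tool"
    p,T,o=pose(); y0=np.arctan2(T[1,0],T[0,0]); 
    X=np.array([np.cos(yaw),np.sin(yaw),0]);Y=np.array([np.sin(yaw),-np.cos(yaw),0]);d=np.array(target)-p
    print("t",o["t"],"pos",p,"yaw",y0,"tilt",T[:2,2],"turn",-(yaw-y0)/.15,"shift",np.array([d@X,d@Y,-d[2]])/.02)
E
python3 - <<'E'
from h import *
p,T,o=pose();C=cal("wrist");snap("wrist","w1")
print(p,T[:,0],o["t"])
for n in [(.443,-.3066,.01),(.5386,-.3104,.01),(.6387,-.31,.01)]: print(proj("wrist",n,C))
print(bot.boxes_of("wrist","knife_center"))
E
```

```text
[ 0.5184 -0.3063  0.1641] [ 0.9999 -0.013   0.0009] 3.0
[273.8856 310.0695]
[277.8663 189.1395]
[275.8933  25.3158]
[{'uv': [84.8, 410.6], 'p': 0.91}, {'uv': [274.8, 170.7], 'p': 0.62}]
```

View pics/w1.png

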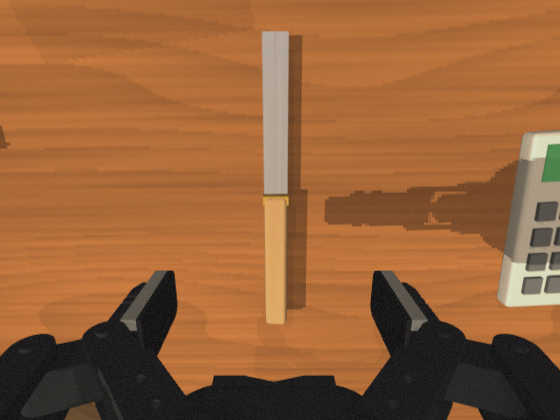

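The wrist view shows the knife straight ahead. The handle runs from (276,197) to (276,323), and the tip is at (275.5,32), between the open fingers.

```bash
python3 - <<'E'
from h import *
a=unproj("wrist",(276,323),.018);j=unproj("wrist",(276,197),.02);t=unproj("wrist",(275.5,32),.0115)
d=t-a;y=np.arctan2(d[1],d[0]);print(a,j,t,np.linalg.norm(d[:2]),y)
c=t[:2]-.15*np.array([np.cos(y),np.sin(y)]);g=c+.025*np.array([np.cos(y),np.sin(y)]);print(c,g)
togo([*g,.076],y)
E
```

```text
[ 0.4349 -0.3114  0.018 ] [ 0.5338 -0.3129  0.02  ] [ 0.6332 -0.3141  0.0115] 0.19826008439297463 -0.013340207962073544
[ 0.4832 -0.3121] [ 0.5082 -0.3124]
t 3.1 pos [ 0.5167 -0.3097  0.1647] yaw -0.018238487389749928 tilt [ 0.0007 -0.0005] turn -0.03265519618450923 shift [-0.425   0.1422  4.4349]
```

{"api": "servo_tool", "payload": {
  "motion": [-0.2,0.07,1,0,0,0,0,-0.2,0.07,1,0,0,0,0,0,0,1,0,0,0,0,0,0,1,0,0,0,0,0,0,0.4,0,0,0,0],
  "grip_force": 110
}}

```text
t: 3.72
eef_pos: [0.5079, -0.3124, 0.0745]
tool_rot: [-0.0, 1.0, -0.01, -0.001]
contact_force: [0.6, -0.2, 0.2]
gripper_width: 1.002
grasp_force: 0.0
```

{"api": "servo_tool", "payload": {
  "motion": [0,0,0,0,0,0,1,0,0,0,0,0,0,1,0,0,0,0,0,0,1,0,0,0,0,0,0,1,0,0,0,0,0,0,1]
}}

```text
t: 4.35
eef_pos: [0.509, -0.3127, 0.0769]
tool_rot: [0.0, 1.0, -0.01, 0.001]
contact_force: [-0.8, -0.0, 5.8]
gripper_width: 0.152
grasp_force: 108.4
```

{"api": "servo_tool", "payload": {
  "motion": [0,0,0,0,0,0,1,0,0,0,0,0,0,1]
}}

```text
t: 4.6
eef_pos: [0.5089, -0.3127, 0.0769]
tool_rot: [0.0, 1.0, -0.01, 0.001]
contact_force: [-1.2, 1.7, 5.0]
gripper_width: 0.154
grasp_force: 108.4
```

Gripped. The box front lies near the inner reach limit, so I'll regrip 12 mm further forward on the handle.

{"api": "servo_tool", "payload": {
  "motion": [0,0,0,0,0,0,0.3,0,0,0,0,0,0,0.3,0,0,0,0,0,0,0.3,0.3,0,0,0,0,0,0.3,0.3,0,0,0,0,0,0.3]
}}

```text
t: 5.22
eef_pos: [0.521, -0.3128, 0.0759]
tool_rot: [0.0, 1.0, -0.01, 0.0]
contact_force: [-0.7, 0.4, -0.1]
gripper_width: 0.7
grasp_force: 0.0
```

{"api": "servo_tool", "payload": {
  "motion": [0,0,0,0,0,0,0.3,0,0,0,0,0,0,1,0,0,0,0,0,0,1,0,0,0,0,0,0,1,0,0,0,0,0,0,1],
  "grip_force": 115
}}

```text
t: 5.85
eef_pos: [0.5204, -0.3129, 0.0763]
tool_rot: [0.0, 1.0, -0.01, 0.0]
contact_force: [-0.9, 0.5, 5.2]
gripper_width: 0.154
grasp_force: 113.0
```

{"api": "servo_tool", "payload": {
  "motion": [0,0,-1,0,0,0,1,0,0,-1,0,0,0,1,0,0,-1,0,0,0,1,0,0,-1,0,0,0,1,0,0,0,0,0,0,1]
}}

```text
t: 6.48
eef_pos: [0.5215, -0.3134, 0.1583]
tool_rot: [0.001, 1.0, -0.01, 0.002]
contact_force: [0.3, 0.1, -1.7]
gripper_width: 0.153
grasp_force: 112.5
```

```bash
python3 - <<'E'
from h import *
b=.207;d=np.array([np.cos(b),np.sin(b)]);f=np.array([.6146,.0294])-.065*d
p,T,o=pose();snap("wrist","w2");C=cal("wrist");print(T.T@(np.array([0,0,1])))
for n,v in [("join",.05-.037),("tip",.113)]: print(n,proj("wrist",p+T@[v,0,.0665],C))
for s in (.125,.16,.19): togo([*(f-s*d),.16],b)
E
```

```text
[ 0.0037  0.0017 -1.    ]
join [272.0487 252.2984]
tip [272.1122 -12.0658]
t 6.525 pos [ 0.5208 -0.313   0.157 ] yaw -0.020228577612915695 tilt [ 0.0018 -0.0008] turn -1.5148571840861045 shift [ -1.3932 -15.7897  -0.1521]
t 6.525 pos [ 0.5208 -0.313   0.157 ] yaw -0.020228577612915695 tilt [ 0.0018 -0.0008] turn -1.5148571840861045 shift [ -3.1432 -15.7897  -0.1521]
t 6.525 pos [ 0.5208 -0.313   0.157 ] yaw -0.020228577612915695 tilt [ 0.0018 -0.0008] turn -1.5148571840861045 shift [ -4.6432 -15.7897  -0.1521]
```

View pics/w2.png

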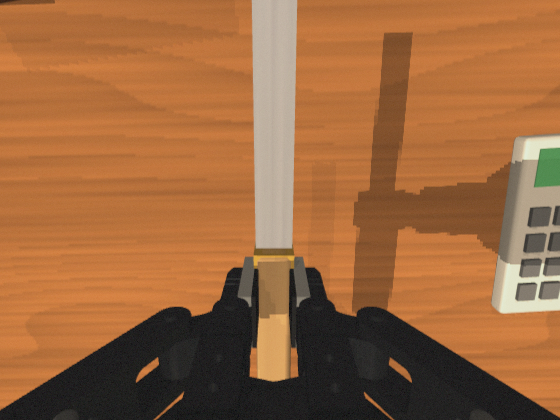

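Firm grip: the handle end is at (274,250), as predicted. Next I'll go to the pre-insertion spot in front of the box, still above lid height.

{"api": "servo_tool", "payload": {
  "motion": [0,0,0,0,0,-0.76,1,0,0,0,0,0,-0.76,1,-0.09,-1,0,0,0,0,1,-0.09,-1,0,0,0,0,1,-0.09,-1,0,0,0,0,1]
}}

```text
t: 7.15
eef_pos: [0.5021, -0.2529, 0.1556]
tool_rot: [-0.0, 0.995, 0.104, -0.0]
contact_force: [-0.4, 0.2, -1.0]
gripper_width: 0.155
grasp_force: 112.6
```

{"api": "servo_tool", "payload": {
  "motion": [-0.09,-1,0,0,0,0,1,-0.09,-1,0,0,0,0,1,-0.09,-1,0,0,0,0,1,-0.09,-1,0,0,0,0,1,-0.09,-1,0,0,0,0,1]
}}

```text
t: 7.78
eef_pos: [0.473, -0.1579, 0.156]
tool_rot: [0.0, 0.995, 0.104, 0.0]
contact_force: [-0.4, -0.6, -0.7]
gripper_width: 0.149
grasp_force: 112.6
```

{"api": "servo_tool", "payload": {
  "motion": [-0.09,-1,0,0,0,0,1,-0.09,-1,0,0,0,0,1,-0.09,-1,0,0,0,0,1,-0.09,-1,0,0,0,0,1,-0.09,-1,0,0,0,0,1]
}}

```text
t: 8.4
eef_pos: [0.4435, -0.0621, 0.156]
tool_rot: [0.0, 0.995, 0.104, 0.0]
contact_force: [-0.1, 0.5, -0.7]
gripper_width: 0.158
grasp_force: 112.6
```

{"api": "servo_tool", "payload": {
  "motion": [-0.09,-1,0,0,0,0,1,-0.09,-1,0,0,0,0,1,-0.09,-0.8,0,0,0,0,1,0,0,0,0,0,0,1,0,0,0,0,0,0,1]
}}

```text
t: 9.02
eef_pos: [0.4272, -0.0099, 0.156]
tool_rot: [0.0, 0.995, 0.104, 0.0]
contact_force: [0.2, -0.3, -0.7]
gripper_width: 0.155
grasp_force: 112.6
```

```bash
python3 - <<'E'
from h import *
b=.207;d=np.array([np.cos(b),np.sin(b)]);f=np.array([.6146,.0294])-.065*d
togo([*(f-.125*d),.1145],b)
w=snap("wrist","w3");a=snap("top","t3");s=snap("side","s3")
p,T,o=pose();tip=p+T@[.113,0,.0665];print("tip",tip)
for c in ("top","side"): print(c,proj(c,tip),proj(c,[*f,.0475]),proj(c,[*f,.06]))
cv2.imwrite("pics/m3.png",np.hstack([w,cv2.resize(a[150:255,230:320],(240,280),interpolation=cv2.INTER_CUBIC).repeat(1,0)] if 0 else [w])[:,:,::-1])
u,v=proj("side",tip).astype(int);print(u,v)
A=cv2.resize(a[150:250,230:330],(400,400),interpolation=cv2.INTER_CUBIC);B=cv2.resize(s[v-50:v+50,u-50:u+50],(400,400),interpolation=cv2.INTER_CUBIC)
cv2.imwrite("pics/m3.png",np.hstack([A,B])[:,:,::-1])
E
```

```text
t 9.025 pos [ 0.4272 -0.0099  0.156 ] yaw 0.2074019919985032 tilt [ 0.0005 -0.0003] turn 0.0026799466566881 shift [0.0743 0.004  2.0746]
tip [0.5378 0.013  0.0894]
top [285.8646 211.3959] [284.7331 208.3881] [284.741  207.9378]
side [283.33  199.461] [279.4888 207.6888] [279.461  204.8925]
283 199
```

View pics/m3.png

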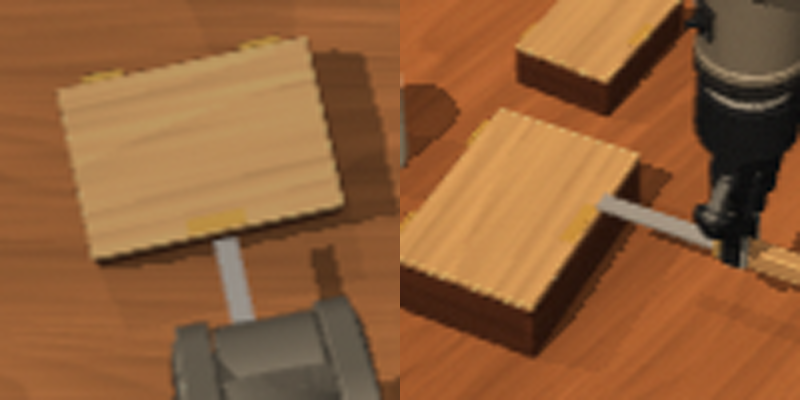

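View pics/w3.png

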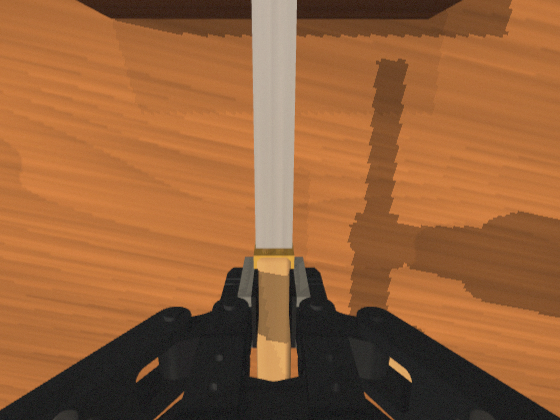

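Left half: the blade tip at (287,209.5) in the top image sits just in front of the brass strip. Wrist view: the box's front base edge is level at row 18, columns 112 to 430. So yaw and centring are good.

```bash
python3 - <<'E'
from h import *
b=.207;d=np.array([np.cos(b),np.sin(b)]);f=np.array([.6146,.0294])-.065*d
C=cal("wrist")
for u in (112,271,430):
    P=unproj("wrist",(u,18),0,C)[:2];print(P,(P-f)@d,(P-f)@[-d[1],d[0]])
P=unproj("top",(287,209.5),.0895);print("tip top",P,(P[:2]-f)@d)
print("tip side",unproj("side",(283-50+603/4,199-50+203/4),.0895),f)
E
```

```text
[0.5291 0.1087] -0.0023766386437966596 0.095179502445218
[0.5486 0.0161] -0.002289698330644702 0.0005367011557408181
[ 0.5682 -0.0765] -0.002202728168856024 -0.09413859321416174
tip top [0.5433 0.0097 0.0895] -0.008871426526884532
tip side [ 0.2924 -0.1772  0.0895] [0.551 0.016]
```

{"api": "servo_tool", "payload": {
  "motion": [0,0,0.7,0,0,0,1,0,0,0.7,0,0,0,1,0,0,0.72,0,0,0,1,0,0,0,0,0,0,1]
}}

```text
t: 9.68
eef_pos: [0.4261, -0.0096, 0.112]
tool_rot: [-0.0, 0.995, 0.104, -0.002]
contact_force: [-0.1, 0.3, -0.7]
gripper_width: 0.153
grasp_force: 112.6
```

```bash
python3 - <<'E'
from h import *
b=.207;d=np.array([np.cos(b),np.sin(b)]);f=np.array([.6146,.0294])-.067*d
togo([*(f-.078*d),.1135],b)
w=snap("wrist","w4");s=snap("side","s4")
p,T,o=pose();print(p)
tip=p+T@[.113,0,.0665];print(proj("side",tip),proj("side",tip-[*(d*.05),0]),tip)
B=cv2.resize(s[165:230,255:335],(800,650),interpolation=cv2.INTER_CUBIC)[:600];cv2.imwrite("pics/s4c.png",B[:,:,::-1])
E
```

```text
t 9.675 pos [ 0.4261 -0.0096  0.112 ] yaw 0.20791384664575294 tilt [-0.0033 -0.0003] turn 0.006092310971686314 shift [ 2.3758  0.0303 -0.0761]
[ 0.4269 -0.0095  0.1132]
[283.2881 209.3736] [297.628  214.3949] [0.5374 0.0138 0.0466]
```

View pics/s4c.png

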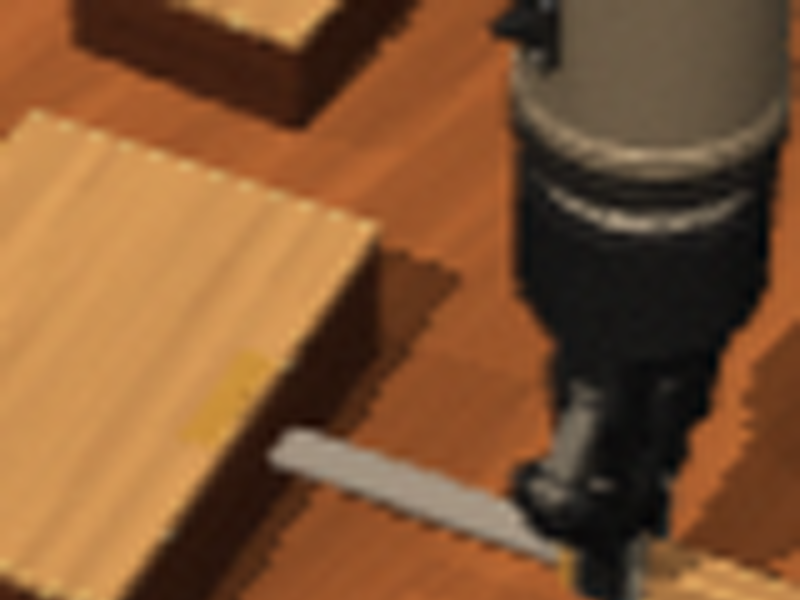

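The tip at side px (283,210) is just in front of the slot, below the lid's edge and where predicted. Now I'll insert.

{"api": "servo_tool", "payload": {
  "motion": [0.4,0,0,0,0,0,1,0.4,0,0,0,0,0,1,0.2,0,0,0,0,0,1,0,0,0,0,0,0,1]
}}

```text
t: 10.28
eef_pos: [0.4471, -0.0052, 0.1136]
tool_rot: [-0.0, 0.995, 0.104, 0.0]
contact_force: [-0.5, -0.7, -0.7]
gripper_width: 0.154
grasp_force: 112.6
```

{"api": "servo_tool", "payload": {
  "motion": [0.5,0,0,0,0,0,1,0.5,0,0,0,0,0,1,0.35,0,0,0,0,0,1,0,0,0,0,0,0,1]
}}

```text
t: 10.78
eef_pos: [0.4738, 0.0004, 0.1135]
tool_rot: [-0.0, 0.995, 0.104, 0.0]
contact_force: [0.0, 0.1, -0.2]
gripper_width: 0.153
grasp_force: 112.6
```

{"api": "servo_tool", "payload": {
  "motion": [0.03,0,-0.45,0,0,0,1,0.03,0,-0.45,0,0,0,1,0.08,0,-0.35,0,0,0,1,0.08,0,-0.35,0,0,0,1,0,0,0,0,0,0,1]
}}

```text
t: 11.4
eef_pos: [0.4779, 0.0011, 0.1462]
tool_rot: [0.0, 0.995, 0.104, 0.001]
contact_force: [-0.1, -0.3, -1.2]
gripper_width: 0.152
grasp_force: 112.6
```

```bash
python3 - <<'E'
from h import *
p,T,o=pose();print(p,o["contact_force"],o["torque"],o["t"])
s=snap("side","s5");w=snap("wrist","w5")
B=cv2.resize(s[145:235,235:340],(700,600),interpolation=cv2.INTER_CUBIC);cv2.imwrite("pics/s5c.png",B[:,:,::-1])
E
```

```text
[0.4779 0.0011 0.1462] [-0.0859 -0.2861 -1.2298] [-0.0025  0.1039 -0.0148] 11.4
```

View pics/s5c.png

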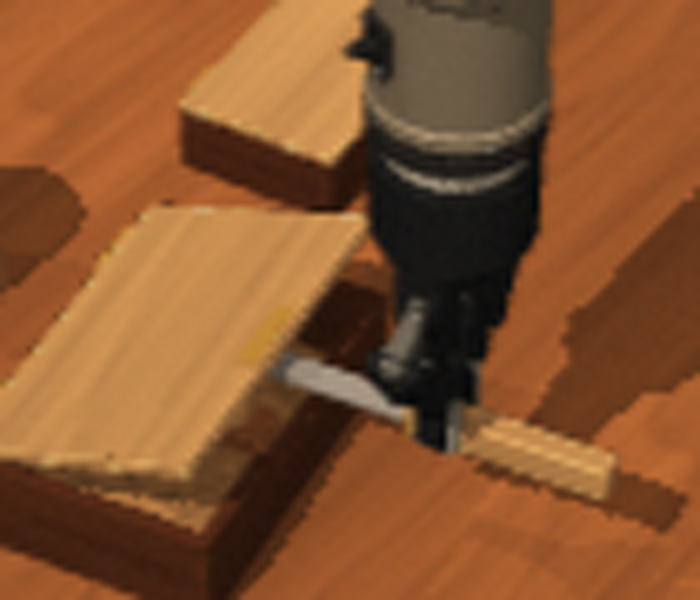

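The lid is lifted on the blade, with its front edge at crop (210,470) to (365,220) and the inside visible. I'll follow the arc to open it.

{"api": "servo_tool", "payload": {
  "motion": [0.26,0,-0.66,0,0,0,1,0.36,0,-0.61,0,0,0,1,0.44,0,-0.56,0,0,0,1,0.52,0,-0.48,0,0,0,1,0.59,0,-0.4,0,0,0,1]
}}

```text
t: 12.12
eef_pos: [0.5207, 0.0102, 0.2005]
tool_rot: [0.0, 0.995, 0.104, 0.0]
contact_force: [-1.6, 0.1, -1.9]
gripper_width: 0.154
grasp_force: 112.9
```

{"api": "servo_tool", "payload": {
  "motion": [0.65,0,-0.3,0,0,0,1,0.68,0,-0.21,0,0,0,1,0.7,0,-0.1,0,0,0,1,0.7,0,0,0,0,0,1,0,0,0,0,0,0,1]
}}

```text
t: 12.75
eef_pos: [0.5747, 0.0218, 0.2119]
tool_rot: [-0.0, 0.995, 0.104, 0.001]
contact_force: [1.2, -0.2, -0.2]
gripper_width: 0.153
grasp_force: 113.2
```

```bash
python3 - <<'E'
from h import *
p,T,o=pose();print(p,o["contact_force"],o["torque"],o["t"],p+T@[.113,0,.0665])
s=snap("side","s6");w=snap("wrist","w6");a=snap("top","t6")
B=cv2.resize(s[120:240,200:340],(700,600),interpolation=cv2.INTER_CUBIC);cv2.imwrite("pics/s6c.png",B[:,:,::-1])
E
```

```text
[0.5747 0.0218 0.2119] [ 1.221  -0.1826 -0.1626] [0.0243 0.0818 0.0098] 12.75 [0.6854 0.0452 0.1456]
```

View pics/s6c.png

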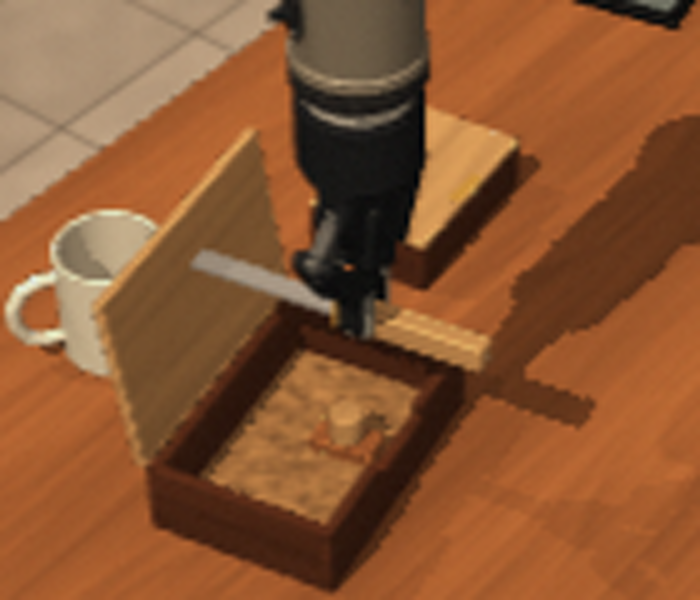

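The lid stands about upright with the blade tip against it and the stamp visible inside near the front, at crop (347,420). I'll nudge it a little further, then back off and carry the knife to bare table.

{"api": "servo_tool", "payload": {
  "motion": [0.3,0,0,0,0,0,1,0.2,0,0,0,0,0,1,0,0,0,0,0,0,1,-0.6,0,0,0,0,0,1,-1,0,0,0,0,0,1]
}}

```text
t: 13.52
eef_pos: [0.5511, 0.0167, 0.2119]
tool_rot: [-0.0, 0.995, 0.104, 0.0]
contact_force: [-0.6, -0.8, -0.9]
gripper_width: 0.149
grasp_force: 113.4
```

{"api": "servo_tool", "payload": {
  "motion": [-1,0,0,0,0,0,1,-0.9,0.5,0,0,0,0,1,-0.5,1,0,0,0,0,1,-0.3,1,0,0,0,0,1,-0.3,1,0,0,0,0,1]
}}

```text
t: 14.15
eef_pos: [0.5068, -0.0657, 0.2121]
tool_rot: [0.0, 0.995, 0.103, 0.0]
contact_force: [1.1, -0.4, -0.9]
gripper_width: 0.152
grasp_force: 113.4
```

{"api": "servo_tool", "payload": {
  "motion": [-0.3,1,0,0,0,0,1,-0.3,1,0,0,0,0,1,-0.3,1,0,0,0,0,1,-0.3,1,0.2,0,0,0,1,-0.3,1,0.5,0,0,0,1]
}}

```text
t: 14.78
eef_pos: [0.4982, -0.1697, 0.1983]
tool_rot: [0.0, 0.995, 0.103, 0.001]
contact_force: [0.5, 0.1, -1.0]
gripper_width: 0.156
grasp_force: 113.4
```

{"api": "servo_tool", "payload": {
  "motion": [-0.3,1,1,0,0,0,1,-0.3,1,1,0,0,0,1,0,0.5,1,0,0,0,1,0,0,1,0,0,0,1,0,0,0,0,0,0,1]
}}

```text
t: 15.4
eef_pos: [0.4957, -0.22, 0.1168]
tool_rot: [-0.0, 0.995, 0.103, -0.001]
contact_force: [-0.3, -0.2, -0.2]
gripper_width: 0.16
grasp_force: 113.4
```

```bash
python3 - <<'E'
from h import *
togo([.5,-.22,.0768],.2075)
a=snap("top","t7");s=snap("side","s7");
for n in ("stamp_center","lid","knife_center"):
  for c in ("top","side"): print(n,c,[(x["uv"],round(x["p"],2),unproj(c,x["uv"],.03)[:2]) for x in bot.boxes_of(c,n)])
A=cv2.resize(a[130:240,210:400],(760,440),interpolation=cv2.INTER_CUBIC);cv2.imwrite("pics/t7c.png",A[:,:,::-1])
E
```

```text
t 15.4 pos [ 0.4957 -0.22    0.1168] yaw 0.2068453174361652 tilt [-0.0029  0.0007] turn -0.004364550425565347 shift [0.2101 0.0465 2.0023]
stamp_center top [([283.6, 192.9], 0.51, array([0.6001, 0.019 ]))]
stamp_center side [([266.0, 206.3], 0.62, array([0.6001, 0.0244])), ([234.3, 181.0], 0.62, array([ 0.7627, -0.003 ]))]
lid top [([273.5, 153.4], 0.86, array([0.7227, 0.049 ])), ([358.5, 153.8], 0.84, array([ 0.7195, -0.2118]))]
lid side [([235.4, 180.2], 0.62, array([ 0.7625, -0.0084])), ([278.9, 155.4], 0.6, array([ 0.7284, -0.204 ]))]
knife_center top [([366.3, 208.6], 0.78, array([ 0.5502, -0.2308])), ([356.4, 294.1], 0.6, array([ 0.2962, -0.1939]))]
knife_center side [([383.1, 213.8], 0.77, array([ 0.286 , -0.1786])), ([342.0, 173.1], 0.66, array([ 0.4964, -0.2626]))]
```

View pics/t7c.png

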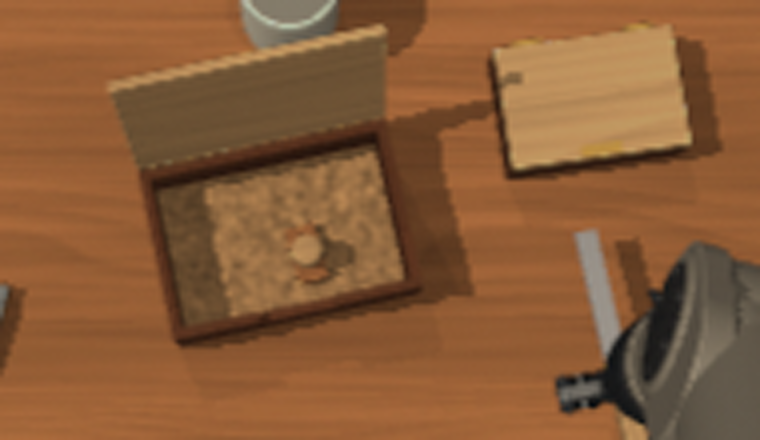

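The lid leans back and is open. The stamp is at crop (307,248), with its long side roughly front to back. The knife hovers over bare table at right, so I'll lower and release it.

{"api": "servo_tool", "payload": {
  "motion": [0,0,0.8,0,0,0,1,0,0,0.7,0,0,0,1,0,0,0.5,0,0,0,1,0,0,0,0,0,0,1,0,0,0,0,0,0,0.3]
}}

```text
t: 16.42
eef_pos: [0.4972, -0.2195, 0.0775]
tool_rot: [-0.0, 0.995, 0.104, -0.0]
contact_force: [-0.9, 0.4, -0.4]
gripper_width: 0.353
grasp_force: 0.0
```

{"api": "servo_tool", "payload": {
  "motion": [0,0,0,0,0,0,0.3,0,0,0,0,0,0,0.3,0,0,0,0,0,0,0.3,0,0,0,0,0,0,0.3]
}}

```text
t: 16.92
eef_pos: [0.4973, -0.2196, 0.078]
tool_rot: [0.0, 0.995, 0.104, 0.0]
contact_force: [-0.1, -0.1, 0.0]
gripper_width: 0.698
grasp_force: 0.0
```

{"api": "servo_tool", "payload": {
  "motion": [0,0,-1,0,0,0,0.3,0,0,-1,0,0,0,0.3,0,0,-1,0,0,0,0.3,0,0,-1,0,0,0,0.3,0,0,-1,0,0,0,0.3]
}}

```text
t: 17.55
eef_pos: [0.4972, -0.2195, 0.1786]
tool_rot: [0.0, 0.995, 0.104, 0.0]
contact_force: [0.2, -0.5, -0.7]
gripper_width: 0.702
grasp_force: 0.0
```

```bash
python3 - <<'E'
from h import *
S=unproj("top",(286.75,192),.04);print(S)
a=unproj("top",(210+314/4,130+276/4),.018);b=unproj("top",(210+299/4,130+229/4),.018);print(a,b,np.linalg.norm(a-b),(a+b)/2,np.arctan2(*(b-a)[1::-1]))
togo([S[0]-.01,S[1],.2],.25)
w=snap("wrist","w8");print([proj("wrist",q) for q in ([.4085,-.238,.01],[.606,-.197,.01])])
s=snap("side","s8");a=snap("top","t8")
cv2.imwrite("pics/m8.png",np.hstack([cv2.resize(w,(500,375)),cv2.resize(a[160:260,320:400],(300,375))])[:,:,::-1])
E
```

```text
[0.6013 0.0095 0.04  ]
[0.5829 0.0042 0.018 ] [0.6194 0.0154 0.018 ] 0.0381402570705028 [0.6012 0.0098 0.018 ] 0.29742411914944594
t 17.55 pos [ 0.4972 -0.2195  0.1786] yaw 0.20781643647814863 tilt [ 0. -0.] turn -0.2812237568123425 shift [ 7.3942 -9.9316 -1.07  ]
[array([270.8441, 315.4439]), array([271.4341,  49.2429])]
```

View pics/m8.png

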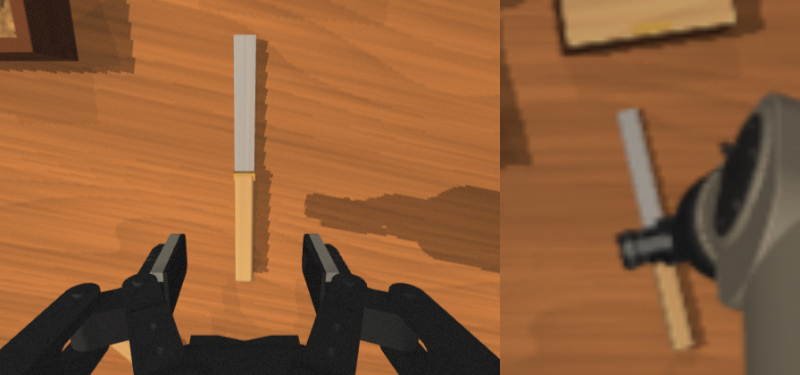

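The knife lies flat on bare table, handle at (244,230) and tip at (244,35) in the left half. Now I'll go over the stamp.

{"api": "servo_tool", "payload": {
  "motion": [0,0,-1,0,0,-0.28,0.3,0.74,-0.99,0,0,0,0,0.3,0.74,-0.99,0,0,0,0,0.3,0.74,-0.99,0,0,0,0,0.3,0.74,-0.99,0,0,0,0,0.3]
}}

```text
t: 18.32
eef_pos: [0.5348, -0.1273, 0.1967]
tool_rot: [-0.0, 0.992, 0.125, -0.001]
contact_force: [0.7, -0.2, 0.2]
gripper_width: 0.705
grasp_force: 0.0
```

{"api": "servo_tool", "payload": {
  "motion": [0.74,-0.99,0,0,0,0,0.3,0.74,-0.99,0,0,0,0,0.3,0.74,-0.99,0,0,0,0,0.3,0.74,-0.99,0,0,0,0,0.3,0.74,-0.99,0,0,0,0,0.3]
}}

```text
t: 18.95
eef_pos: [0.582, -0.0132, 0.1966]
tool_rot: [-0.0, 0.992, 0.125, -0.001]
contact_force: [0.1, -0.1, -0.3]
gripper_width: 0.701
grasp_force: 0.0
```

{"api": "servo_tool", "payload": {
  "motion": [0.74,-0.99,0,0,0,0,0.3,0,0,0,0,0,0,0.3]
}}

```text
t: 19.2
eef_pos: [0.5917, 0.0113, 0.1967]
tool_rot: [-0.001, 0.992, 0.126, -0.001]
contact_force: [1.0, -0.9, -0.3]
gripper_width: 0.702
grasp_force: 0.0
```

```bash
python3 - <<'E'
from h import *
C=cal("wrist");w=snap("wrist","w9")
for r in bot.boxes_of("wrist","stamp_center"): print(r,unproj("wrist",r["uv"],.025,C))
print("pred top",proj("wrist",[.6013,.0095,.04],C),"foot",proj("wrist",[.6012,.0098,.018],C))
togo([.6013,.0095,.093],.25)
hsv=cv2.cvtColor(w,cv2.COLOR_RGB2HSV)
u,v=proj("wrist",[.6013,.0095,.03],C).astype(int)
for y in range(v-60,v+61,10): print(y,[tuple(int(k) for k in w[y,x]) if 0<=y<420 else 0 for x in range(u-60,u+61,15)])
E
```

```text
{'uv': [272.8, 192.0], 'p': 0.78} [0.6044 0.0146 0.025 ]
pred top [278.6784 203.3213] foot [277.8704 195.2069]
t 19.3 pos [0.5911 0.0082 0.197 ] yaw 0.24974999460044733 tilt [-0.0017 -0.0007] turn -0.0016667026636844422 shift [0.509  0.0639 5.1976]
139 [(201, 143, 85), (218, 157, 91), (240, 188, 110), (195, 140, 82), (238, 183, 108), (223, 163, 99), (218, 158, 94), (224, 165, 97), (233, 175, 104)]
149 [(236, 183, 108), (230, 172, 100), (230, 172, 100), (239, 187, 111), (236, 182, 107), (223, 163, 95), (228, 170, 100), (239, 186, 106), (241, 191, 112)]
159 [(220, 162, 94), (225, 166, 99), (218, 158, 92), (190, 136, 83), (245, 210, 121), (227, 170, 100), (204, 146, 88), (245, 213, 125), (237, 183, 107)]
169 [(235, 177, 104), (231, 172, 102), (224, 163, 95), (119, 74, 43), (141, 88, 51), (225, 165, 97), (187, 134, 81), (197, 141, 82), (220, 162, 97)]
179 [(235, 181, 106), (224, 164, 97), (224, 164, 97), (214, 132, 70), (226, 145, 78), (181, 129, 78), (212, 151, 90), (224, 164, 97), (203, 145, 86)]
189 [(214, 152, 89), (226, 168, 100), (233, 177, 103), (216, 133, 71), (144, 107, 65), (14
[... 385 characters left out ...]
06), (232, 174, 103), (209, 150, 89), (222, 142, 74), (236, 187, 115), (159, 115, 70), (220, 159, 91), (217, 156, 92), (233, 176, 103)]
229 [(232, 175, 101), (222, 162, 95), (216, 156, 92), (240, 191, 112), (215, 154, 91), (235, 181, 105), (211, 150, 88), (211, 150, 90), (197, 141, 84)]
239 [(73, 46, 29), (73, 48, 32), (110, 71, 45), (196, 137, 80), (224, 162, 96), (179, 128, 78), (215, 156, 92), (241, 190, 110), (238, 185, 107)]
249 [(83, 50, 34), (81, 51, 34), (78, 45, 30), (78, 49, 31), (79, 50, 37), (76, 47, 35), (74, 47, 33), (76, 51, 38), (76, 46, 35)]
259 [(104, 63, 43), (148, 83, 51), (142, 80, 48), (126, 72, 44), (107, 65, 46), (83, 52, 37), (86, 54, 40), (88, 56, 41), (84, 53, 37)]
```

```bash
python3 - <<'E'
from h import *
w=cv2.imread("pics/w9.png")[:,:,::-1].astype(float);C=cal("wrist")
sub=w[150:245,225:320];R,G,B=[sub[...,i] for i in range(3)]
foot=((G/R<.67)&(R>185)).astype(np.uint8)
n,l,s,c=cv2.connectedComponentsWithStats(foot)
for i in range(1,n):
    if s[i,4]>25: print("foot",s[i]+[225,150,0,0,0],c[i]+[225,150])
for y in range(156,236,3):
    print(y,''.join('F' if foot[y-150,x-225] else ('G' if R[y-150,x-225]>225 and .76<G[y-150,x-225]/R[y-150,x-225] else ('d' if R[y-150,x-225]<170 else '.')) for x in range(230,312)))
E
```

```text
foot [260 170  31  26 495] [274.7212 178.4485]
foot [261 214  30  11 170] [275.7529 221.0647]
156 ..............GGGGGGG.................dd..GGGG.GGG................................
159 ...........................................GGGGGGGGGG.............................
162 ..............................................GGGGGGG..................GGGGG......
165 ....................GGGGG.....GG.........GGG.........GG.....GGGGGGG..GGGGGG.......
168 ....................GGGGG..G.G.dddddddddddddddddddddddddddddd.GG...............dd.
171 ....................GGGG......FFFFFFFFFFFFFFFFFFFFFFFFFFFFFFFdddddddddd...........
174 ..............................FFFFFFFFFFFFFFFFFFFFFFFFFFFFFFFddddddddddd..GG......
177 ...............................FFFFFFFFFFFFFFFFFFFFFFFFFFFFFFddddddddddd.GGGG.....
180 .....G.........................FFFFFFFFFFFFFFFFFFFFFFFFFFFFFFd....ddddd...........
183 G..GGGG........................FFFFFFFFFFFFFFFFFFFFFFFFFFFFFFdddddddddd.GGG.......
186 G...GGGGGG..G..................FFFFFFF...ddddddddddddd.FFFFFFdddddddddddd.GG...GGG
189 G..............................FFFF.....ddddd
[... 642 characters left out ...]
..dd
213 ..GGG............................GGGGGGGGGGGGGGGGGGGGGGGGGG..ddddddddddd.......dd.
216 ..GGGGG..............ddd....GGG.FFF.GGGGGGGGGGGGGGGGGGGG..FFFddddddddd.GGGGGG.....
219 GGG.........................GGG.FFFFFF...GGGGGGGGGG....FFFFFFdddddddd.............
222 .GG.....G....................GG.FFFFFFFFFFFFFFFFFFFFFFFFFFFFFddddd.......G........
225 .......................G..GGGGGGG...................................GGGGGGGGG.....
228 G.....................GGGGGGGGG.GGG..........................GG......GGGG..G......
231 G............................GGGGGGGG...G.........................................
234 .......d......................G............................................G......
```

```bash
python3 - <<'E'
from h import *
S=unproj("wrist",(275.5,206),.04);print(S,unproj("wrist",(275.5,170),.018),unproj("wrist",(275.7,224),.018))
togo([S[0],S[1],.093],.25)
E
```

```text
[0.5981 0.0078 0.04  ] [0.6188 0.013  0.018 ] [0.5774 0.0021 0.018 ]
t 19.3 pos [0.5911 0.0082 0.197 ] yaw 0.24974999460044733 tilt [-0.0017 -0.0007] turn -0.0016667026636844422 shift [0.3324 0.1089 5.1976]
```

{"api": "servo_tool", "payload": {
  "motion": [0.17,0.05,1,0,0,0,0.3,0.16,0.06,1,0,0,0,0.3,0,0,1,0,0,0,0.3,0,0,1,0,0,0,0.3,0,0,0.8,0,0,0,0.3],
  "grip_force": 40
}}

```text
t: 19.92
eef_pos: [0.5981, 0.0081, 0.0999]
tool_rot: [0.0, 0.992, 0.124, -0.001]
contact_force: [0.8, -0.8, 0.6]
gripper_width: 0.698
grasp_force: 0.0
```

{"api": "servo_tool", "payload": {
  "motion": [0,0,0.4,0,0,0,0.3,0,0,0,0,0,0,1,0,0,0,0,0,0,1,0,0,0,0,0,0,1,0,0,0,0,0,0,1]
}}

```text
t: 20.55
eef_pos: [0.5993, 0.0084, 0.0947]
tool_rot: [0.0, 0.992, 0.125, 0.001]
contact_force: [0.4, 0.3, 4.4]
gripper_width: 0.263
grasp_force: 39.4
```

{"api": "servo_tool", "payload": {
  "motion": [0,0,-0.3,0,0,0,1,0,0,-1,0,0,0,1,0,0,-1,0,0,0,1,0,0,-1,0,0,0,1,0,0,-1,0,0,0,1]
}}

```text
t: 21.18
eef_pos: [0.5989, 0.0084, 0.1822]
tool_rot: [0.0, 0.992, 0.125, 0.001]
contact_force: [0.6, -0.2, -0.2]
gripper_width: 0.265
grasp_force: 39.2
```

{"api": "servo_tool", "payload": {
  "motion": [0,-0.5,0,0,0,0,1,0,-0.9,0,0,0,0,1,0,-1,0,0,0,0,1,0,-1,0,0,0,0,1,0,-1,0,0,0,0,1]
}}

```text
t: 21.8
eef_pos: [0.5762, 0.0956, 0.1795]
tool_rot: [-0.0, 0.992, 0.125, -0.0]
contact_force: [0.2, 0.5, 0.0]
gripper_width: 0.26
grasp_force: 39.2
```

{"api": "servo_tool", "payload": {
  "motion": [0,-1,0,0,0,0,1,0,-1,0,0,0,0,1,0,-1,0,0,0,0,1,0,-1,0,0,0,0,1,0,-1,0,0,0,0,1]
}}

```text
t: 22.42
eef_pos: [0.5519, 0.1918, 0.1799]
tool_rot: [-0.0, 0.992, 0.125, 0.0]
contact_force: [-0.4, 0.4, -0.4]
gripper_width: 0.262
grasp_force: 39.2
```

{"api": "servo_tool", "payload": {
  "motion": [0,-1,0,0,0,0,1,0,-1,0,0,0,0,1,0,-1,0,0,0,0,1,0,-1,0,0,0,0,1,0,-1,0,0,0,0,1]
}}

```text
t: 23.05
eef_pos: [0.5271, 0.2887, 0.1799]
tool_rot: [0.0, 0.992, 0.125, 0.0]
contact_force: [1.2, -0.1, -0.7]
gripper_width: 0.261
grasp_force: 39.2
```

{"api": "servo_tool", "payload": {
  "motion": [0,-0.8,0,0,0,0,1,0,-0.5,0,0,0,0,1,0,0,0,0,0,0,1]
}}

```text
t: 23.42
eef_pos: [0.5208, 0.3134, 0.1799]
tool_rot: [-0.0, 0.992, 0.125, 0.0]
contact_force: [-0.0, -0.2, -0.4]
gripper_width: 0.26
grasp_force: 39.2
```

```bash
python3 - <<'E'
from h import *
C=cal("wrist");w=snap("wrist","w10")
togo([.5208,.312,.103],.25)
n=np.array([.5208,.312]);y=-.2605;d=np.array([np.cos(y),np.sin(y)]);e=np.array([-d[1],d[0]])
print("pred nb",proj("wrist",[*n,.014],C),[proj("wrist",[*(n+a*.075*d+b*.055*e),.014],C) for a,b in ((1,1),(1,-1),(-1,-1),(-1,1))])
for m in ("notebook","stamp_center","jar"): print(m,[(r,unproj("wrist",r["uv"],.02,C)[:2]) for r in bot.boxes_of("wrist",m)])
p,T,o=pose();print("pred stamp top",proj("wrist",p+T@[0,0,.053],C))
f=w.astype(float);R,G,B=[f[...,i] for i in range(3)]
for yy in range(30,420,12): print("%3d"%yy,''.join('g' if abs(R[yy,x]-B[yy,x])<25 and R[yy,x]>60 else('k' if R[yy,x]<60 else ('F' if G[yy,x]/R[yy,x]<.58 else ('G' if R[yy,x]>225 and G[yy,x]/R[yy,x]>.76 else '.'))) for x in range(0,560,6)))
E
```

```text
t 23.475 pos [0.5211 0.3125 0.1798] yaw 0.24979815557212112 tilt [ 0.     -0.0004] turn -0.0013456295191925187 shift [-0.0224  0.0184  3.8413]
pred nb [274.3619 211.996 ] [array([257.4086,  77.2651]), array([395.2975, 159.8658]), array([287.8829, 319.4505]), array([164.2442, 259.4631])]
notebook [({'uv': [270.9, 187.4], 'p': 0.87}, array([0.5396, 0.3194]))]
stamp_center [({'uv': [270.9, 260.2], 'p': 0.57}, array([0.4852, 0.3055]))]
jar [({'uv': [30.2, 55.6], 'p': 0.64}, array([0.5839, 0.4858]))]
pred stamp top [276.4776 294.2662]
 30 .gggggg.......................................................................................
 42 gggggggg.gg...................................................................................
 54 .ggggggggggg..................................................................................
 66 gg.ggggggggg..................................................................................
 78 ..gggggg..g...................................................................................
 90 ..gggg.g..................................G......................
[... 2002 characters left out ...]
.......
342 .................kkkkkkkkkkkkkkkkkkkkkkkk..........kkkkkkkkkkkkkkkkkkkkkkkk...................
354 ..............kkkkkkkkkkkkkkkkkkkkkkkkkk............kkkkkkkkkkkkkkkkkkkkkkkkkk................
366 ...........kkkkkkkkkkkk..kkkkkkkkkkkkkkk............kkkkkkkkkkkkkkkk.kkkkkkkkkkkk.............
378 ........kkkkkkkkkkkkk.kkkkkkkkkkkkkkkkkkkkk......kkkkkkkkkkkkkkkkkkkkk.kkkkkkkkkkkkk..........
390 .....kkkkkkkkkkkkkkkkkkkkkkkk.kkkkkkkkkkkkkkkkkkkkkkkkkkkkkkkk.kkkkkkkkkkkkkkkkkkkkkkkk.......
402 ..kkkkkkkkkkkkkkkkkkkkkkkkk.G.kkkkkkkkkkkkkkkkkkkkkkkkkkkkkkkk...kkkkkkkkkkkkkkkkkkkkkkkkk....
414 kkkkkkkkkkkkkkkkkkkkkkkkk...kkkkkkkkkkkkkkkkkkkkkkkkkkkkkkkkkkkkk..kkkkkkkkkkkkkkkkkkkkkkkkkk.
```

The spine's grey line matches the predicted notebook edge and the stamp is held. Lowering.

{"api": "servo_tool", "payload": {
  "motion": [0,0,1,0,0,0,1,0,0,1,0,0,0,1,0,0,1,0,0,0,1,0,0,0.65,0,0,0,1,0,0,0,0,0,0,1]
}}

```text
t: 24.25
eef_pos: [0.5205, 0.3123, 0.1055]
tool_rot: [0.001, 0.992, 0.125, -0.001]
contact_force: [-0.0, 0.4, -0.2]
gripper_width: 0.261
grasp_force: 39.2
```

{"api": "servo_tool", "payload": {
  "motion": [0,0,0.1,0,0,0,1,0,0,0,0,0,0,1]
}}

```text
t: 24.5
eef_pos: [0.5214, 0.3129, 0.1055]
tool_rot: [-0.0, 0.992, 0.125, 0.0]
contact_force: [-0.3, 0.4, -1.3]
gripper_width: 0.259
grasp_force: 39.2
```

{"api": "servo_tool", "payload": {
  "motion": [0,0,0.07,0,0,0,1,0,0,0,0,0,0,1]
}}

```text
t: 24.75
eef_pos: [0.5211, 0.3127, 0.1037]
tool_rot: [-0.0, 0.992, 0.125, 0.0]
contact_force: [-0.1, 0.4, 0.5]
gripper_width: 0.26
grasp_force: 39.2
```

{"api": "servo_tool", "payload": {
  "motion": [0,0,0.05,0,0,0,1,0,0,0,0,0,0,1]
}}

```text
t: 25.0
eef_pos: [0.5212, 0.3127, 0.1027]
tool_rot: [-0.0, 0.992, 0.125, 0.0]
contact_force: [-0.8, 0.1, 2.2]
gripper_width: 0.258
grasp_force: 39.5
```

{"api": "servo_tool", "payload": {
  "motion": [0,0,0.05,0,0,0,1,0,0,0,0,0,0,1]
}}

```text
t: 25.25
eef_pos: [0.5212, 0.3127, 0.1027]
tool_rot: [-0.0, 0.992, 0.125, 0.0]
contact_force: [-3.5, -2.1, 11.8]
gripper_width: 0.261
grasp_force: 40.4
```

Contact felt. I'll ease off, release and go up.

{"api": "servo_tool", "payload": {
  "motion": [0,0,-0.06,0,0,0,1,0,0,0,0,0,0,0.6,0,0,0,0,0,0,0.45,0,0,0,0,0,0,0.3,0,0,0,0,0,0,0.3]
}}

```text
t: 25.88
eef_pos: [0.521, 0.3127, 0.1026]
tool_rot: [0.0, 0.992, 0.125, -0.0]
contact_force: [0.5, -0.1, -0.7]
gripper_width: 0.698
grasp_force: 0.0
```

{"api": "servo_tool", "payload": {
  "motion": [0,0,0,0,0,0,0.3,0,0,-0.5,0,0,0,0.3,0,0,-1,0,0,0,0.3,0,0,-1,0,0,0,0.3,0,0,-1,0,0,0,0.3]
}}

```text
t: 26.5
eef_pos: [0.5214, 0.3128, 0.175]
tool_rot: [-0.0, 0.992, 0.125, 0.001]
contact_force: [0.4, 0.1, 0.2]
gripper_width: 0.7
grasp_force: 0.0
```

{"api": "servo_tool", "payload": {
  "motion": [0,0,-1,0,0,0,0.3,0,0,-1,0,0,0,0.3,0,0,-1,0,0,0,0.3,0,0,-1,0,0,0,0.3,0,0,0,0,0,0,0.3]
}}

```text
t: 27.12
eef_pos: [0.522, 0.3133, 0.2557]
tool_rot: [-0.001, 0.992, 0.124, 0.002]
contact_force: [-0.3, 0.4, -0.2]
gripper_width: 0.701
grasp_force: 0.0
```

```bash
python3 - <<'E'
from h import *
p,T,o=pose();print(p,o["t"],o["contact_force"])
for c in ("wrist","side","top"):
    C=cal(c);w=snap(c,c+"11")
    for m in ("stamp_center","knife_center","lid"): print(c,m,[(r["uv"],round(r["p"],2),unproj(c,r["uv"],.03 if m[0]=="s" else .01,C)[:2]) for r in bot.boxes_of(c,m)])
    if c=="wrist":
        print("pred stamp top/foot",proj(c,[.5212,.3127,.048],C),proj(c,[.5212,.3127,.026],C))
        f=w.astype(int)
        u,v=proj(c,[.5212,.3127,.035],C).astype(int)
        R,G=f[...,0].astype(float),f[...,1].astype(float)
        for y in range(v-45,v+46,4): print(y,''.join('G' if R[y,x]>220 and G[y,x]/R[y,x]>.76 else ('F' if G[y,x]/R[y,x]<.65 and R[y,x]>180 else('d' if R[y,x]<110 else '.')) for x in range(u-50,u+51,2)))
E
```

```text
[0.522  0.3133 0.2557] 27.125 [-0.3193  0.4449 -0.1959]
wrist stamp_center [([271.9, 187.4], 0.68, array([0.5263, 0.3155]))]
wrist knife_center []
wrist lid [([553.7, 86.2], 0.5, array([0.672 , 0.0965]))]
pred stamp top/foot [273.4541 198.6915] [273.4916 192.3705]
149 ...................................................
153 ...................................................
157 ...................................................
161 ...................................................
165 ...................................................
169 ...................................................
173 ....................F...FFFFFFF....................
177 ....................F..FFFFFFFF....................
181 ....................F........FF....................
185 ....................F........dd.d..................
189 .......................GGG.....d...................
193 .....................G..........d..................
197 ....................G..............................
201 ....................GGGGG.GGG......................
205 ................................d..............
[... 443 characters left out ...]
.......FF
side stamp_center [([221.2, 275.6], 0.57, array([0.5234, 0.3165]))]
side knife_center [([379.1, 213.2], 0.94, array([ 0.3051, -0.1917])), ([337.3, 182.4], 0.76, array([ 0.4937, -0.232 ]))]
side lid [([241.7, 174.9], 0.84, array([ 0.7797, -0.0583])), ([282.0, 153.6], 0.64, array([ 0.7413, -0.2383])), ([219.5, 279.0], 0.57, array([0.5308, 0.3184])), ([226.1, 279.5], 0.32, array([0.5147, 0.308 ]))]
top stamp_center [([185.1, 219.4], 0.67, array([0.522, 0.316]))]
top knife_center [([365.7, 221.6], 0.84, array([ 0.5122, -0.2321])), ([370.3, 301.8], 0.67, array([ 0.2707, -0.2388]))]
top lid [([272.9, 157.2], 0.8, array([0.7157, 0.0515])), ([356.8, 152.4], 0.8, array([ 0.7291, -0.2107]))]
```

```bash
python3 - <<'E'
import cv2,numpy as np
for a,b,r in (("pics/t7.png","pics/top11.png",(125,175,230,310)),("pics/s7.png","pics/side11.png",(140,215,210,262))):
    A,B=[cv2.imread(f)[r[0]:r[1],r[2]:r[3]].astype(int) for f in (a,b)]
    d=np.abs(A-B).max(2)>40;ys,xs=np.nonzero(d);print(d.sum(),d.mean(),(ys.min()+r[0],ys.max()+r[0],xs.min()+r[2],xs.max()+r[2]) if d.any() else "")
E
```

```text
0 0.0 
1467 0.37615384615384617 (np.int64(140), np.int64(214), np.int64(210), np.int64(243))
```

The lid has not moved since it was opened, and the stamp and knife are in place. Handing in.

```bash
python3 -c "
from station import bot
print(bot.hand_in())"
```

```text
the job is handed in; nothing more can be done
None
```

I handed the job in at about 27 s with the lid levered open, the knife flat on bare table and the stamp standing near the middle of the notebook; the result wasn't reported back, and I viewed 11 pictures against the limit of 10.

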